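# Clear the jammed milk carton dispenser

## Robot

A 7-joint arm with a two-finger parallel gripper is mounted at the origin on the work surface. World frame = base frame: x ahead of the robot, y to its left, z up, the work surface at z = 0. Lengths are in m, angles in rad, forces in N, time in s.
With the tool pointing down it reaches from about 0.4 to 0.875 m from the base axis. Payload 19.3 kg.
Tool frame: the origin (TCP) lies midway between the tips of the shut fingers; the grasp point (between the pads) lies 19 mm behind it; x points along the fingers, y is the direction in which the jaws open and shut, and the axes are right-handed (so a half turn about x gives the same grasp; the last joint's range is limited). The gripper opens to 85 mm and grips with 20 to 120 N. Pads are 22 mm wide; open, the fingers measure 114 mm over their backs; the gripper's body (76 mm by 85 mm) begins 54 mm behind the grasp point. The pads swing forward as they close: fully open they stand 13 mm farther back than shut.
Start: joints at [-1.373, 0.521, -0.036, 1.599, 0.021, 1.021, -0.113], TCP at [0.165, 0.603, 0.231] pointing down, gripper open.
Joint ranges: [-2.91, 2.91], [-0.3, 2.13], [-1.5, 1.42], [0.17, 2.43], [-1.26, 4.41], [0.16, 1.93], [-2.52, 2.52]. Speed limits (rad/s): [1.89, 1.89, 2.39, 2.39, 3.01, 3.01, 3.01].

## Interface

Orientations are given as [roll, pitch, yaw] about the fixed x, y, z axes, in that order (R = Rz(yaw) Ry(pitch) Rx(roll)).
In Python, from workcell import bot gives the robot as it stands. The module is installed in compiled form; this text tells all that it offers.
- The arm moves only by the tool servo_tool, never from a script. Its argument "targets" is a list of rows, each an object of numbers: "x", "y", "z": the shift along the tool's x, y, z as a fraction of full scale; "wx", "wy", "wz": the turn, a rotation vector about the tool's x, y, z as a fraction of full scale. A call has 1 to 12 rows; each row is the pose to reach, as a shift and turn from the pose measured when the call began, along the tool's axes at that moment, turning the shorter way round; what a row does not reach only later rows make up. Full scale, the value 1, is 40 cm for a shift and 360 degrees for a turn. A row lasts 1/8 s, in which the tool goes at most 62.5 mm and 10.7 degrees, less where a joint would pass 70% of its speed; a pose out of reach is approached as far as the arm can. A call with a number of a shift or a turn outside -1 to 1 is refused whole. A call with a gripper value outside its range is refused whole. "grip" is the gripper command: -1 is shut, 1 is fully open, values between are in proportion, set as the call begins (left out, the last holds). The fingers move at their own pace and stop on an object; "squeeze" is the grip in N (left out, the last holds). Time passes only in rows, so rows that repeat a pose let the fingers close. It gives the time, the measured TCP pose, the force and the opening at its end, in the units of the state.
- bot.observe(): the state, without advancing time (a new reading comes with each control period).
- bot.grab_frame(name): name is "side" or "top" or "wrist"; returns (picture, depth): 400x640x3 uint8, red, green, blue; 400x640 float32, m along the optical axis (not along the pixel's ray), 0 where there is no reading.
- bot.get_calibration(name): a dict with "intrinsics" (3x3 intrinsics, pixels), "R" (3x3) and "t" (3): a world point X has camera coordinates R X + t. Camera axes: x right, y down, z forward; pixel columns grow to the right and rows downward; lengths in m; the calibration is good to about 2 mm. The wrist camera is an equidistant fisheye: a pixel r from the principal point sees the ray r / f radians off the axis. A picture is of the moment at which its call begins: read the wrist's pose just before it. get_calibration takes no time and is no camera call; for the wrist camera it gives the pose at the moment of the call.
- bot.job_done(): hands the job in, once; it reports no verdict.
Trained networks look in the newest picture that a camera, given by its name, has taken for a name from the list of things; names that differ only in an ending like _2 or _b are one class to them, and where a whole thing is asked for, a point or a joint stands for the part that bears it (a point fixed in the world has none). Each returns a list of dicts, best first, with "confidence" (0 to 1); they miss things now and then, are a little off and sometimes report something else, mostly with a low value. They report only what shows in the picture. A call takes as long as a camera call. They do not tell look-alikes from the thing itself.
- bot.trace(camera, target): "mask" (400x640 bool, what is visible of it) and "pixel" ([column, row] in pixels, amid what is visible of it).
The state is a dict: "clock": time; "qpos": joint angles; "qd": joint speeds; "joint_efforts": joint torques, N m; "position": TCP position; "tool_rot": TCP orientation; "force": force on the tool from outside, world axes, zero at the start; "moment": the same for the moment, N m; "grip_width": finger opening in m.
Only numpy, scipy, OpenCV 4.12 (cv2) and the standard library are available. Lean on these libraries where they do the work, as an engineer would, in place of code of your own. Each camera call takes 0.05 s, during which the arm holds its last target. There are 200 camera calls.

## Task

A small milk carton went into the gravity dispenser sideways and is jammed across the head of the narrow lane, held down under the two keeper rails. Push it back up the slope onto the level loading shelf, lift it right out, clear of the side boards, turn it end-on to the lane, put it back on the shelf and send it down so that it comes to rest lengthways in the lane against the stop at the bottom. Leave the jug, the tumbler and the big carton standing where they are.

Things in the scene. Friction and masses are not known exactly. Their poses are not given: they have to be found in the camera images.
- dispenser: Fixed stainless gravity dispenser for 200 ml milk cartons, footprint 352 x 158 mm. Origin on the counter under its middle; +x from the low pick-up end to the high loading end, y across, z up. A floor rising at 27 degrees runs 245 mm from the stop to the level loading shelf. Steel and carton are slippery: on the slope a carton slides down by itself, on the shelf it stays.
- lane_stop (a point): Middle of the lane's floor at the upper face of the stop plate (22 mm high) at the low end. x points up along the sloping floor, y across, z square to that floor. The lane is straight from here to x = 103 mm, 60 mm wide inside, walls 30 mm high. A carton lying home has its centre at x = 55, z = 19 mm here.
- lane_head (a point): Middle of the sloping floor at the head of the lane, 125 mm up the slope from lane_stop, axes as there. Over the last 22 mm below it the lane flares from 60 to 84 mm inside; here square shoulder plates, 30 mm high, stand across the slope on both sides. Above it the slope is 150 mm wide inside, side boards 30 mm high.
- rail_ends (a point): Midway between the upper ends of the two keeper rails, 170 mm up the slope from lane_stop and 45 mm above the floor; axes as there. Rails: 6 mm round bars, one above each lane wall, 58 mm clear between them, running from 20 to 160 mm up the slope at 42 to 48 mm above the floor, then splayed 9 mm outwards to here. The gap between them is open from above.
- shelf_edge (a point): Middle of the edge where the slope meets the level loading shelf, at the height of the shelf's floor (137 mm above the counter); axes as dispenser. The shelf runs 130 mm on from here in +x, 150 mm wide inside, with side boards 25 mm high, open at its far end.
- carton: The jammed small milk carton, a stiff full box of 110 x 48 x 38 mm, white paper with printed bands, about 0.2 kg. Origin at its centre; x along the 110 mm, y along the 48 mm, z along the 38 mm. At the start it lies flat on the slope, crosswise, with its lower long face against both shoulders, and is up to 8 mm off the middle.
- jug: White ceramic milk jug with a handle, 90 mm across, 130 mm tall, standing near the dispenser's low end; origin at the centre of its underside. Not to be disturbed.
- tumbler: Drinking glass, 68 mm across, 85 mm tall, standing beside the dispenser on the side away from the robot; origin at the centre of its underside. Not to be disturbed.
- big_carton: Upright one-litre-type milk carton, 65 x 65 mm, 190 mm tall with its cap, standing beyond the loading end; origin at the centre of its underside. Not to be disturbed.
Mind the look-alikes: they are no part of the job. Leave any purple look-alike of the carton alone.

How it is judged:
By the outcome, as a careful person would: the job done as asked, in the order asked, and still so for the second after the job is handed in, with the robot touching nothing.
It also fails if it takes over 72 s, if anything falls off the work surface, if the arm or the gripper's body presses on something with over 40 N, if the wrist force passes 120 N, or if a joint passes its speed limit or range.

## Working session

There is one attempt and no reset: what is moved stays moved. The work goes in short steps, Python scripts to look and compute and a tool call to move; the robot and the scene stay as the last step left them, time stands still between calls to the robot, and variables do not carry over. Pictures are saved under pics/ and viewed, on a budget of 10 in all, crops included, one or two more only if the job needs it, and the job is handed in when it is done.

Besides the shell and the picture viewer there is one more tool, called as name(argument=value, ...), one argument or row to a line, values as JSON. servo_tool: Moves the arm, as the interface text tells. Shift numbers are shares of 40 cm and turn numbers shares of 360 degrees, none past 1 either way. Its arguments: {"type":"object","properties":{"targets":{"type":"array"},"grip":{"type":"number"},"squeeze":{"type":"number"}},"required":["targets"]}

```bash
mkdir -p pics; cat > h.py <<'E'
import numpy as np, cv2
from scipy.spatial.transform import Rotation as Ro
from workcell import bot
np.set_printoptions(precision=4,suppress=True)
def cloud(cam,d):
    c=bot.get_calibration(cam);K=np.array(c["intrinsics"]);R=np.array(c["R"]);t=np.array(c["t"])
    v,u=np.mgrid[0:400,0:640]
    P=np.stack([(u-K[0,2])/K[0,0]*d,(v-K[1,2])/K[1,1]*d,d],-1)
    return (P-t)@R
def pose():
    s=bot.observe();return s,np.array(s["position"]),Ro.from_euler('xyz',s["tool_rot"])
def rel(p,R):
    """target TCP position p and Rotation R -> servo row"""
    s,p0,R0=pose()
    d=R0.inv().apply(np.array(p)-p0)/0.4; w=(R0.inv()*R).as_rotvec()/(2*np.pi)
    return d,w
E
python3 - <<'E'
from h import *
s=bot.observe();print(s)
ims=[]
for c in("side","top"):
    im,d=bot.grab_frame(c);np.save(c+"_d.npy",d);np.save(c+"_i.npy",im)
    P=cloud(c,d)
    for n in("carton","dispenser","jug","tumbler","big_carton"):
        for r in bot.trace(c,n):
            m=r["mask"]&(d>0);q=P[m]
            print(c,n,round(r["confidence"],2),np.round(r["pixel"]),m.sum(),np.median(q,0) if len(q) else'',np.percentile(q,[2,98],axis=0).ravel() if len(q) else '')
    cv2.imwrite(f"pics/{c}0.png",im[...,::-1])
E
```

```text
{'clock': 0.0, 'qpos': array([-1.3731,  0.522 , -0.0363,  1.6   ,  0.0212,  1.0211, -0.1128]), 'qd': array([ 0.001 ,  0.0003, -0.0004, -0.0014,  0.0004,  0.0007, -0.0005]), 'joint_efforts': array([ -0.0008, -92.713 ,   1.9798, -36.9922,   0.0178,   0.0082,
         0.    ]), 'position': array([0.1654, 0.6024, 0.2307]), 'tool_rot': array([-1.4982,  1.5697, -1.7661]), 'force': array([-0.4159, -0.2319,  0.341 ]), 'moment': array([-0.0814, -0.0079, -0.0125]), 'grip_width': 0.085664878232294}
side carton 0.94 [223. 196.] 892 [0.8388 0.0084 0.0353] [ 0.8127 -0.0575  0.0016  0.8723  0.0504  0.0389]
side carton 0.93 [235. 367.] 1677 [0.631  0.3783 0.0362] [0.5866 0.328  0.0051 0.681  0.4208 0.0389]
side carton 0.75 [328. 185.] 1026 [ 0.575  -0.0227  0.1231] [ 0.5226 -0.0679  0.1033  0.6256  0.0022  0.1376]
side carton 0.64 [419. 156.] 838 [ 0.3848 -0.3032  0.0339] [ 0.3337 -0.3556 -0.0008  0.4373 -0.2645  0.038 ]
side dispenser 0.91 [326. 241.] 8208 [0.538  0.1246 0.1339] [ 0.4505 -0.1521  0.0039  0.6448  0.1937  0.1598]
side jug 0.73 [325. 243.] 8273 [0.5376 0.1246 0.1338] [ 0.4497 -0.1519 
[... 599 characters left out ...]
.0378] [ 0.8127 -0.0628 -0.0013  0.8794  0.0442  0.0455]
top carton 0.73 [455. 276.] 684 [ 0.3849 -0.3145  0.0383] [ 0.339  -0.3602  0.0143  0.4311 -0.2722  0.0456]
top dispenser 0.56 [328. 217.] 6144 [0.5599 0.0432 0.1315] [ 0.4553 -0.1609  0.004   0.6698  0.1768  0.16  ]
top jug 0.6 [428. 196.] 1127 [ 0.6222 -0.2573  0.0614] [ 0.5741 -0.2925  0.0008  0.6595 -0.1943  0.1335]
top tumbler 0.67 [310. 169.] 468 [0.7119 0.1013 0.0363] [ 0.6693  0.0699 -0.0015  0.7323  0.1307  0.0894]
top big_carton 0.79 [256. 263.] 831 [0.4295 0.2378 0.1674] [0.3929 0.2036 0.0027 0.4726 0.2784 0.1911]
top big_carton 0.65 [433. 194.] 1092 [ 0.6236 -0.2567  0.0646] [ 0.5742 -0.2917  0.0016  0.6591 -0.1964  0.1338]
```

```bash
python3 - <<'E'
from h import *
a=np.load("side_i.npy");b=np.load("top_i.npy")
cv2.imwrite("pics/a.png",cv2.resize(np.vstack([a,b])[...,::-1],(480,600)) if 0 else np.hstack([cv2.resize(a[90:400,180:460],(400,443)),cv2.resize(b[90:330,210:480],(400,443))])[...,::-1])
# dispenser fit: shelf pts (z~.137) , board tops
for c in("side","top"):
    d=np.load(c+"_d.npy");P=cloud(c,d).reshape(-1,3)
    ok=(d.ravel()>0)&(P[:,0]>.4)&(P[:,0]<.75)&(P[:,1]>-.25)&(P[:,1]<.25)
    for lo,hi in((.131,.142),(.157,.166)):
        q=P[ok&(P[:,2]>lo)&(P[:,2]<hi)]
        print(c,lo,len(q),cv2.minAreaRect((q[:,:2]*1000).astype(np.float32)),np.median(q[:,2]))
E
```

```text
side 0.131 4472 ((561.531005859375, 29.111541748046875), (156.28369140625, 474.3936462402344), 18.353862762451172) 0.13524224543032037
side 0.157 503 ((519.0144653320312, 153.42282104492188), (162.3751983642578, 261.9538269042969), 20.275161743164062) 0.16158928567480474
top 0.131 2920 ((569.8692016601562, 3.863739013671875), (159.74928283691406, 534.7203369140625), 19.572237014770508) 0.1371546262720088
top 0.157 267 ((520.6782836914062, 147.88575744628906), (162.21189880371094, 272.6988220214844), 19.996620178222656) 0.16265436698405783
```

View pics/a.png

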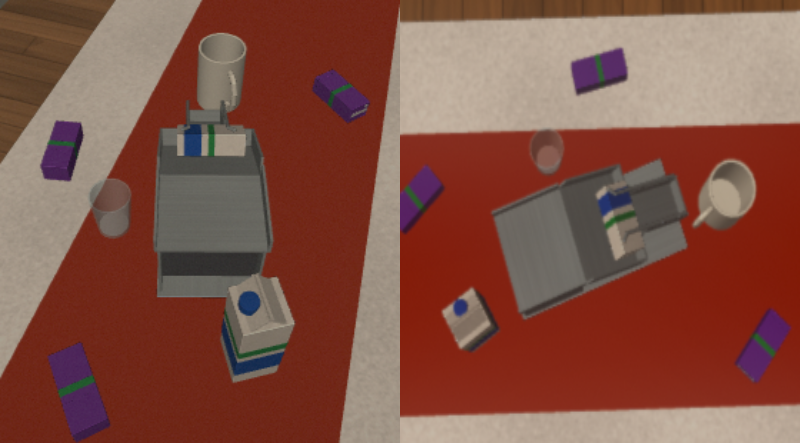

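The white-banded carton jammed across the slope (side image ≈(328,185)) is the target. The three purple boxes at side (223,196), (235,367) and (419,156) are look-alikes, so I'm leaving them alone. Next I'll fit the dispenser and carton poses.

```bash
python3 - <<'E'
from h import *
from scipy.optimize import least_squares
Q={}
for c in("side","top"):
    d=np.load(c+"_d.npy");P=cloud(c,d).reshape(-1,3)
    ok=(d.ravel()>0)&(P[:,2]>.06)&(P[:,2]<.17)
    Q[c]=(P[ok],np.load(c+"_i.npy").reshape(-1,3)[ok])
A=np.radians(27)
def loc(p,P): # edge frame
    c,s=np.cos(p[2]),np.sin(p[2]);D=P[:,:2]-p[:2]
    return D@np.array([c,s]),D@np.array([-s,c]),P[:,2]
def res(p,S):
    r=[]
    for P in S:
        u,v,z=loc(p,P)
        # sub-selection by start guess
        u0,v0,_=loc(g,P)
        f=(abs(v0)<.066)&(u0<.115)&(u0>-.055)&(z<.15)
        r.append((z-.137-dz-np.where(u<0,u*np.tan(A),0))[f])
        b=(abs(v0)<.088)&(abs(v0)>.066)&(u0>.01)&(u0<.12)&(z>.157+dz)
        r.append((abs(v)-.077)[b]*1.5)
        e=(abs(v0)<.1)&(u0>.115)&(z>.134)&(z<.141)&(u0<.145)
    return np.concatenate(r)
g=np.array([.545,.06,np.radians(110)])
for names in(("side",),("top",),("side","top")):
    dz=0
    g=np.array([.54,.065,np.radians(110)])
    for k in range(4):
        s=least_squares(res,g,args=([Q[n][0] for n in names],),loss="soft_l1",f_scale=.002);g=s.x
    print(names,g[:2],np.degrees(g[2]),np.median(abs(s.fun)))
    for n in names:
        u,v,z=loc(g,Q[n][0]);m=(abs(v)<.06)&(abs(u-.05)<.04);print(" shelf z",np.median(z[m]), "far end u",np.percentile(u[(abs(v)<.06)&(z>.13)&(u<.16)],99),"board", [ (np.percentile(v[(z>.158)&(u>0)&(u<.12)&(abs(v)<.1)],q)) for q in(3,97)])
p=g;np.save("disp.npy",p)
# carton in lane frame: s up slope from stop, n normal
for n in Q:
    P,I=Q[n];u,v,z=loc(p,P);h=z-.137
    s=u*np.cos(A)+h*np.sin(A)+.245; nn=-u*np.sin(A)+h*np.cos(A)
    m=(s>.09)&(s<.2)&(nn>.03)&(nn<.041)&(abs(v)<.07)
    q=np.stack([s,v],-1)[m]*1000
    print(n,m.sum(),"carton rect",cv2.minAreaRect(q.astype(np.float32)),np.percentile(q,[2,98],axis=0),"n",np.median(nn[m]))
for n in("big_carton",): pass
E
```

```text
('side',) [0.5527 0.0572] 108.24009734239847 0.0015590812945786361
 shelf z 0.13526936202060116 far end u 0.12673279473860194 board [np.float64(-0.07873201877464724), np.float64(0.07882001956515593)]
('top',) [0.5536 0.0501] 107.85080578815787 0.002070739728154856
 shelf z 0.13789698563879238 far end u 0.12999586534294483 board [np.float64(-0.07915702329708357), np.float64(0.07854319960252852)]
('side', 'top') [0.5531 0.0541] 108.09508620138675 0.001874454407662901
 shelf z 0.13527965614935417 far end u 0.1297863485077187 board [np.float64(-0.07912208874867827), np.float64(0.07847811806244388)]
 shelf z 0.13790379360874339 far end u 0.12609384455249653 board [np.float64(-0.0784802244700062), np.float64(0.07931420960079873)]
side 433 carton rect ((134.3700714111328, 3.8279991149902344), (81.33224487304688, 108.43392944335938), 1.810936450958252) [[124.8661 -48.0091]
 [173.9909  56.7789]] n 0.0364197343843219
top 424 carton rect ((134.0938262939453, 1.567718505859375), (81.53570556640625, 136.83753967285156), 0.6620969772338867) [[118.7429 -49.188 ]
 [173.5911  59.7916]] n 0.038137876641432686
```

```bash
cat >> h.py <<'E'
A=np.radians(27)
try: D=np.load("disp.npy")
except Exception: D=None
def w(u,v,h):  # edge frame -> world (h above shelf floor)
    c,s=np.cos(D[2]),np.sin(D[2]);return np.array([D[0]+c*u-s*v,D[1]+s*u+c*v,.137+h])
def lane(s,v,n): # lane_stop frame -> world
    a=s-.245;return w(a*np.cos(A)-n*np.sin(A),v,a*np.sin(A)+n*np.cos(A))
def tr(tilt,yaw): # tool: jaw axis rotated yaw from +v, tip tilted toward +u
    Rd=Ro.from_euler('z',D[2])
    x=[np.sin(tilt),0,-np.cos(tilt)];y=[0,1,0];z=np.cross(x,y)
    return Rd*Ro.from_matrix(np.stack([x,y,z],-1)) if yaw==0 else Rd*Ro.from_euler('z',yaw)*Ro.from_matrix(np.stack([x,y,z],-1))
def show(lbl,p,R):
    d,r=rel(p,R);print(lbl,"d",d,"w",r,"|w|deg",np.linalg.norm(r)*360)
def inframe():
    s,p,R=pose();c,si=np.cos(D[2]),np.sin(D[2]);q=p[:2]-D[:2];u=q@[c,si];v=q@[-si,c];h=p[2]-.137
    print("t",s["clock"],"uvh",np.array([u,v,h]),"s,n",u*np.cos(A)+h*np.sin(A)+.245,-u*np.sin(A)+h*np.cos(A),"F",s["force"],"g",s["grip_width"],"q",s["qpos"])
    M=R.as_matrix();Z=Ro.from_euler('z',-D[2]).as_matrix()@M;print("toolx(uvz)",Z[:,0],"tooly",Z[:,1])
E
python3 - <<'E'
from h import *
inframe()
for y in(0,np.pi):
    tt=A if y==0 else -A
    R=tr(tt,y)
    show("above %g"%y,lane(.105,.002,.15),R); show("in",lane(.105,.002,.012),R)
_,p,R0=pose();show("up",p+[0,0,.08],R0)
E
```

```text
t 0.6 uvh [0.6419 0.1982 0.0943] s,n 0.8597111641677202 -0.20737947025920678 F [ 0.0881 -0.1527 -0.2609] g 0.0850053175669557 q [-1.3732  0.5214 -0.0363  1.5995  0.0212  1.0211 -0.1128]
toolx(uvz) [-0.  0. -1.] tooly [ 0.8344 -0.5511 -0.    ]
above 0 d [ 0.0605 -1.471   1.5592] w [-0.3354 -0.0433  0.0805] |w|deg 125.14081315656188
in d [ 0.3679 -1.3403  1.4729] w [-0.3354 -0.0433  0.0805] |w|deg 125.14081315656188
above 3.14159 d [ 0.0605 -1.471   1.5592] w [0.1541 0.0688 0.037 ] |w|deg 62.18675540528815
in d [ 0.3679 -1.3403  1.4729] w [0.1541 0.0688 0.037 ] |w|deg 62.18675540528815
up d [-0.2 -0.  -0. ] w [0. 0. 0.] |w|deg 0.0
```

servo_tool(
  targets=[
    {"x": -0.2, "y": 0, "z": 0},
    {"x": -0.2, "y": -0.2, "z": 0.21},
    {"x": -0.2, "y": -0.37, "z": 0.39, "wx": 0.03},
    {"x": -0.2, "y": -0.5, "z": 0.53, "wx": 0.06},
    {"x": -0.2, "y": -0.65, "z": 0.69, "wx": 0.09},
    {"x": -0.2, "y": -0.8, "z": 0.85, "wx": 0.12},
    {"x": -0.2, "y": -0.9, "z": 0.95, "wx": 0.15},
    {"x": -0.2, "y": -0.94, "z": 1, "wx": 0.157},
    {"x": -0.2, "y": -0.94, "z": 1, "wx": 0.157},
    {"x": -0.2, "y": -0.94, "z": 1, "wx": 0.157},
    {"x": -0.2, "y": -0.94, "z": 1, "wx": 0.157},
    {"x": -0.2, "y": -0.94, "z": 1, "wx": 0.157},
  ],
  grip=-0.76,
)

```text
$.targets[0]: bad value
```

```bash
cat > p.py <<'E'
from h import *
inframe()
R=tr(-A,np.pi)
show("above",lane(.105,.002,.12),R); show("in",lane(.105,.002,.012),R)
E
python3 p.py
```

```text
t 0.6 uvh [0.6419 0.1982 0.0943] s,n 0.8597111641677202 -0.20737947025920678 F [ 0.0881 -0.1527 -0.2609] g 0.0850053175669557 q [-1.3732  0.5214 -0.0363  1.5995  0.0212  1.0211 -0.1128]
toolx(uvz) [-0.  0. -1.] tooly [ 0.8344 -0.5511 -0.    ]
above d [ 0.1273 -1.4426  1.5405] w [0.1541 0.0688 0.037 ] |w|deg 62.18675540528815
in d [ 0.3679 -1.3403  1.4729] w [0.1541 0.0688 0.037 ] |w|deg 62.18675540528815
```

All six keys are evidently required.

servo_tool(
  targets=[
    {"x": -0.2, "y": 0, "z": 0, "wx": 0, "wy": 0, "wz": 0},
    {"x": -0.2, "y": -0.1, "z": 0.11, "wx": 0, "wy": 0, "wz": 0},
    {"x": -0.2, "y": -0.2, "z": 0.21, "wx": 0.02, "wy": 0, "wz": 0},
    {"x": -0.2, "y": -0.35, "z": 0.37, "wx": 0.04, "wy": 0, "wz": 0},
    {"x": -0.2, "y": -0.5, "z": 0.53, "wx": 0.06, "wy": 0, "wz": 0},
    {"x": -0.2, "y": -0.65, "z": 0.69, "wx": 0.09, "wy": 0, "wz": 0},
    {"x": -0.2, "y": -0.8, "z": 0.85, "wx": 0.12, "wy": 0, "wz": 0},
    {"x": -0.2, "y": -0.94, "z": 1, "wx": 0.157, "wy": 0, "wz": 0},
    {"x": -0.2, "y": -0.94, "z": 1, "wx": 0.157, "wy": 0, "wz": 0},
    {"x": -0.2, "y": -0.94, "z": 1, "wx": 0.157, "wy": 0, "wz": 0},
    {"x": -0.2, "y": -0.94, "z": 1, "wx": 0.157, "wy": 0, "wz": 0},
    {"x": -0.2, "y": -0.94, "z": 1, "wx": 0.157, "wy": 0, "wz": 0},
  ],
  grip=-0.76,
)

```text
clock: 2.1
position: [0.4515, 0.1346, 0.3113]
tool_rot: [-2.944, 1.571, 2.084]
force: [0.4, 0.5, 0.1]
grip_width: 0.0101
```

```bash
python3 p.py
```

```text
t 2.1 uvh [0.108  0.0716 0.1743] s,n 0.4203734131592746 0.10625137741602864 F [0.3578 0.4652 0.0683] g 0.010139844002587797 q [-0.7529  0.1933  0.3982  1.8995 -0.0855  1.0652 -0.0035]
toolx(uvz) [ 0.0003  0.0001 -1.    ] tooly [ 0.0006 -1.     -0.0001]
above d [0.3271 0.1737 0.7183] w [0.0001 0.075  0.    ] |w|deg 26.985036600174123
in d [0.5677 0.1738 0.5958] w [0.0001 0.075  0.    ] |w|deg 26.985036600174123
```

servo_tool(
  targets=[
    {"x": 0, "y": 0.04, "z": 0.15, "wx": 0, "wy": 0.015, "wz": 0},
    {"x": 0, "y": 0.08, "z": 0.3, "wx": 0, "wy": 0.03, "wz": 0},
    {"x": 0.05, "y": 0.12, "z": 0.44, "wx": 0, "wy": 0.045, "wz": 0},
    {"x": 0.1, "y": 0.15, "z": 0.57, "wx": 0, "wy": 0.06, "wz": 0},
    {"x": 0.2, "y": 0.174, "z": 0.67, "wx": 0, "wy": 0.075, "wz": 0},
    {"x": 0.327, "y": 0.174, "z": 0.718, "wx": 0, "wy": 0.075, "wz": 0},
    {"x": 0.327, "y": 0.174, "z": 0.718, "wx": 0, "wy": 0.075, "wz": 0},
    {"x": 0.327, "y": 0.174, "z": 0.718, "wx": 0, "wy": 0.075, "wz": 0},
    {"x": 0.327, "y": 0.174, "z": 0.718, "wx": 0, "wy": 0.075, "wz": 0},
    {"x": 0.327, "y": 0.174, "z": 0.718, "wx": 0, "wy": 0.075, "wz": 0},
  ],
)

```text
clock: 3.35
position: [0.6075, -0.1158, 0.182]
tool_rot: [3.137, 1.1, 1.885]
force: [0.4, -0.6, 0.4]
grip_width: 0.0102
```

```bash
python3 p.py; python3 - <<'E'
from h import *
im,d=bot.grab_frame("wrist");a,_=bot.grab_frame("side")
cv2.imwrite("pics/b.png",np.hstack([im[:,:],])[...,::-1]);cv2.imwrite("pics/c.png",np.hstack([cv2.resize(im,(480,300)),cv2.resize(a[100:300,230:430],(300,300))])[...,::-1])
E
```

```text
t 3.35 uvh [-0.1784  0.0011  0.045 ] s,n 0.10643334201156127 0.1211063914081511 F [ 0.3685 -0.6473  0.3551] g 0.010206668108960454 q [ 0.0659  0.7697  0.3857  1.46   -0.6341  1.3501  0.98  ]
toolx(uvz) [ 0.4534 -0.0009 -0.8913] tooly [ 0.0019 -1.      0.002 ]
above d [ 0.0028 -0.0022  0.0036] w [ 0.0004  0.0001 -0.0001] |w|deg 0.16184194421080259
in d [ 0.2728 -0.0024  0.0034] w [ 0.0004  0.0001 -0.0001] |w|deg 0.16184194421080259
```

View pics/c.png

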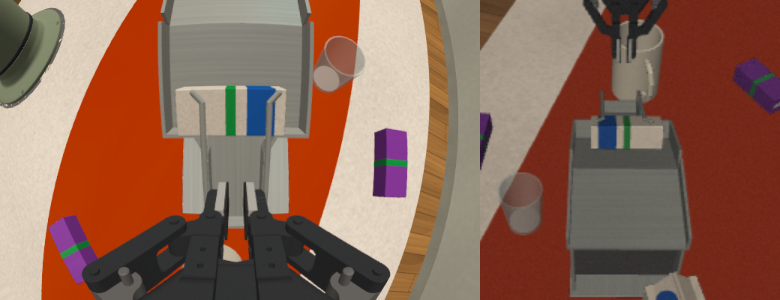

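servo_tool(
  targets=[
    {"x": 0.08, "y": -0.002, "z": 0.003, "wx": 0, "wy": 0, "wz": 0},
    {"x": 0.14, "y": -0.002, "z": 0.003, "wx": 0, "wy": 0, "wz": 0},
    {"x": 0.17, "y": -0.002, "z": 0.003, "wx": 0, "wy": 0, "wz": 0},
    {"x": 0.2, "y": -0.002, "z": 0.003, "wx": 0, "wy": 0, "wz": 0},
    {"x": 0.22, "y": -0.002, "z": 0.003, "wx": 0, "wy": 0, "wz": 0},
    {"x": 0.235, "y": -0.002, "z": 0.003, "wx": 0, "wy": 0, "wz": 0},
    {"x": 0.245, "y": -0.002, "z": 0.003, "wx": 0, "wy": 0, "wz": 0},
    {"x": 0.245, "y": -0.002, "z": 0.003, "wx": 0, "wy": 0, "wz": 0},
  ],
)

```text
clock: 4.45
position: [0.593, -0.0752, 0.0934]
tool_rot: [3.139, 1.1, 1.886]
force: [-0.1, 1.1, -0.6]
grip_width: 0.0101
```

```bash
python3 p.py
```

```text
t 4.45 uvh [-0.1353  0.0023 -0.0436] s,n 0.10467230313221015 0.02258103605226694 F [-0.1228  1.1296 -0.6231] g 0.010051650951766022 q [ 0.0313  0.8362  0.3383  1.5867 -0.6947  1.1637  1.0345]
toolx(uvz) [ 0.4538 -0.0003 -0.8911] tooly [ 0.0013 -1.      0.001 ]
above d [-0.2435  0.0007 -0.0008] w [ 0.0003  0.     -0.0001] |w|deg 0.09450162747565453
in d [ 0.0265  0.0006 -0.0008] w [ 0.0003  0.     -0.0001] |w|deg 0.09450162747565453
```

servo_tool(
  targets=[
    {"x": 0.018, "y": 0, "z": -0.01, "wx": 0, "wy": 0, "wz": 0},
    {"x": 0.018, "y": 0, "z": -0.025, "wx": 0, "wy": 0, "wz": 0},
    {"x": 0.018, "y": 0, "z": -0.045, "wx": 0, "wy": 0, "wz": 0},
    {"x": 0.018, "y": 0, "z": -0.065, "wx": 0, "wy": 0, "wz": 0},
    {"x": 0.018, "y": 0, "z": -0.085, "wx": 0, "wy": 0, "wz": 0},
    {"x": 0.018, "y": 0, "z": -0.105, "wx": 0, "wy": 0, "wz": 0},
    {"x": 0.018, "y": 0, "z": -0.125, "wx": 0, "wy": 0, "wz": 0},
    {"x": 0.018, "y": 0, "z": -0.145, "wx": 0, "wy": 0, "wz": 0},
    {"x": 0.018, "y": 0, "z": -0.165, "wx": 0, "wy": 0, "wz": 0},
    {"x": 0.018, "y": 0, "z": -0.185, "wx": 0, "wy": 0, "wz": 0},
    {"x": 0.018, "y": 0, "z": -0.2, "wx": 0, "wy": 0, "wz": 0},
    {"x": 0.018, "y": 0, "z": -0.2, "wx": 0, "wy": 0, "wz": 0},
  ],
)

```text
clock: 5.95
position: [0.5697, -0.0037, 0.1236]
tool_rot: [3.139, 1.099, 1.886]
force: [0.1, -0.1, -0.5]
grip_width: 0.0103
```

```bash
python3 p.py; python3 - <<'E'
from h import *
im,d=bot.grab_frame("wrist");a,_=bot.grab_frame("side")
cv2.imwrite("pics/d.png",np.hstack([cv2.resize(im,(480,300)),cv2.resize(a[100:300,230:430],(300,300))])[...,::-1])
E
```

```text
t 5.95 uvh [-0.0602  0.0023 -0.0134] s,n 0.18530095969815333 0.015339350969288089 F [ 0.0991 -0.0598 -0.4602] g 0.010341839983302856 q [-0.0775  0.7367  0.3308  1.6993 -0.7105  1.1165  0.9624]
toolx(uvz) [ 0.4541 -0.0003 -0.891 ] tooly [ 0.002  -1.      0.0013]
above d [-0.2617  0.0003  0.2007] w [ 0.0004 -0.     -0.    ] |w|deg 0.1353893457281395
in d [0.0083 0.0002 0.2008] w [ 0.0004 -0.     -0.    ] |w|deg 0.1353893457281395
```

View pics/d.png

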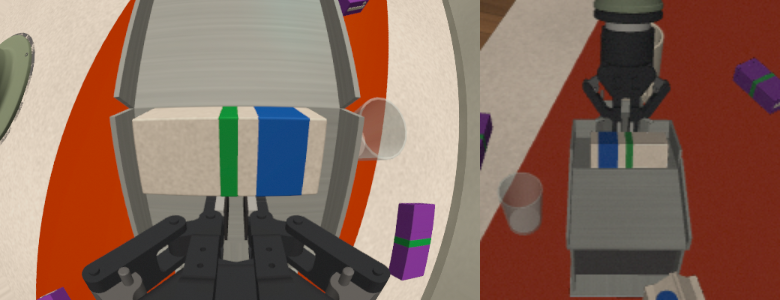

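servo_tool(
  targets=[
    {"x": 0, "y": 0, "z": -0.015, "wx": 0, "wy": 0, "wz": 0},
    {"x": 0, "y": 0, "z": -0.035, "wx": 0, "wy": 0, "wz": 0},
    {"x": 0, "y": 0, "z": -0.055, "wx": 0, "wy": 0, "wz": 0},
    {"x": 0, "y": 0, "z": -0.075, "wx": 0, "wy": 0, "wz": 0},
    {"x": 0, "y": 0, "z": -0.095, "wx": 0, "wy": 0, "wz": 0},
    {"x": 0, "y": 0, "z": -0.115, "wx": 0, "wy": 0, "wz": 0},
    {"x": 0, "y": 0, "z": -0.135, "wx": 0, "wy": 0, "wz": 0},
    {"x": 0, "y": 0, "z": -0.15, "wx": 0, "wy": 0, "wz": 0},
    {"x": 0.01, "y": 0, "z": -0.17, "wx": 0, "wy": 0, "wz": 0},
    {"x": 0.02, "y": 0, "z": -0.19, "wx": 0, "wy": 0, "wz": 0},
    {"x": 0.03, "y": 0, "z": -0.21, "wx": 0, "wy": 0, "wz": 0},
    {"x": 0.034, "y": 0, "z": -0.225, "wx": 0, "wy": 0, "wz": 0},
  ],
)

```text
clock: 7.55
position: [0.5424, 0.0784, 0.1519]
tool_rot: [3.14, 1.099, 1.887]
force: [0.2, -1.0, -0.9]
grip_width: 0.0099
```

```bash
cat > look.py <<'E'
from h import *
import sys
inframe()
im,d=bot.grab_frame("wrist");a,da=bot.grab_frame("side");b,db=bot.grab_frame("top")
cv2.imwrite(sys.argv[1],np.hstack([cv2.resize(im,(480,300)),cv2.resize(a[100:300,230:430],(300,300))])[...,::-1])
# carton on shelf/in air over shelf: top face near h=.038
for n,dd in(("side",da),("top",db)):
    P=cloud(n,dd).reshape(-1,3);c,s=np.cos(D[2]),np.sin(D[2]);q=P[:,:2]-D[:2];u=q@[c,s];v=q@[-s,c];h=P[:,2]-.137
    m=(dd.ravel()>0)&(h>.030)&(h<.046)&(abs(v)<.07)&(u>-.06)&(u<.14)
    if m.sum()>50:
        X=np.stack([u,v],-1)[m]*1000;r=cv2.minAreaRect(X.astype(np.float32));print(n,m.sum(),"rect",r,"pct",np.percentile(X,[3,97],axis=0),"h",np.median(h[m]))
E
python3 look.py pics/e.png
```

```text
t 7.55 uvh [0.0264 0.0026 0.0149] s,n 0.2753173615719823 0.0013223108039697729 F [ 0.1914 -0.9905 -0.9203] g 0.009896949842773978 q [-0.2114  0.6391  0.3177  1.7979 -0.7307  1.0627  0.8564]
toolx(uvz) [ 0.4541  0.0002 -0.891 ] tooly [ 0.0018 -1.      0.0007]
side 1319 rect ((43.796600341796875, 5.09771728515625), (83.05376434326172, 109.86849975585938), 0.11622128635644913) pct [[ 22.2696 -47.3779]
 [ 83.974   55.9793]] h 0.03629592627907266
top 769 rect ((43.52094650268555, 5.887218475341797), (110.85063934326172, 77.25971221923828), 89.35018157958984) pct [[ 24.4884 -45.7239]
 [ 80.5264  58.0196]] h 0.0387959225540728
```

View pics/e.png

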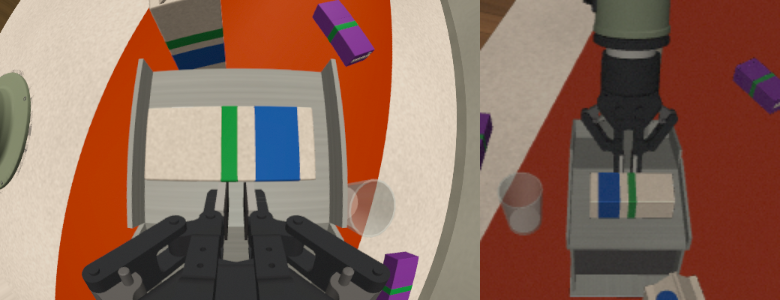

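```bash
python3 - <<'E'
from h import *
R1=tr(-A,np.pi)
show("back",w(.012,.0026,.02),R1); show("up",w(.012,.003,.10),R1)
show("over",w(.060,.005,.11),tr(0,np.pi/2)); show("over",w(.060,.005,.11),tr(0,np.pi))
E
```

```text
back d [-0.0267 -0.0003  0.0255] w [ 0.0003  0.     -0.    ] |w|deg 0.12187015252730043
up d [-0.2049 -0.001  -0.0653] w [ 0.0003  0.     -0.    ] |w|deg 0.12187015252730043
over d [-0.1727 -0.0058 -0.1836] w [ 0.2453 -0.0589  0.0587] |w|deg 93.23661195059174
over d [-0.1727 -0.0058 -0.1836] w [ 0.0003 -0.075  -0.0001] |w|deg 26.99818266393986
```

servo_tool(
  targets=[
    {"x": -0.027, "y": 0, "z": 0.026, "wx": 0, "wy": 0, "wz": 0},
    {"x": -0.1, "y": 0, "z": -0.01, "wx": 0, "wy": 0, "wz": 0},
    {"x": -0.205, "y": 0, "z": -0.065, "wx": 0, "wy": 0, "wz": 0},
    {"x": -0.205, "y": 0, "z": -0.065, "wx": 0, "wy": 0, "wz": 0},
    {"x": -0.173, "y": -0.006, "z": -0.184, "wx": 0.2453, "wy": -0.0589, "wz": 0.0587},
    {"x": -0.173, "y": -0.006, "z": -0.184, "wx": 0.2453, "wy": -0.0589, "wz": 0.0587},
    {"x": -0.173, "y": -0.006, "z": -0.184, "wx": 0.2453, "wy": -0.0589, "wz": 0.0587},
    {"x": -0.173, "y": -0.006, "z": -0.184, "wx": 0.2453, "wy": -0.0589, "wz": 0.0587},
    {"x": -0.173, "y": -0.006, "z": -0.184, "wx": 0.2453, "wy": -0.0589, "wz": 0.0587},
    {"x": -0.173, "y": -0.006, "z": -0.184, "wx": 0.2453, "wy": -0.0589, "wz": 0.0587},
    {"x": -0.173, "y": -0.006, "z": -0.184, "wx": 0.2453, "wy": -0.0589, "wz": 0.0587},
    {"x": -0.173, "y": -0.006, "z": -0.184, "wx": 0.2453, "wy": -0.0589, "wz": 0.0587},
  ],
)

```text
clock: 9.2
position: [0.5298, 0.1088, 0.2474]
tool_rot: [-2.426, 1.532, 1.146]
force: [0.6, -0.5, -0.6]
grip_width: 0.0101
```

servo_tool(
  targets=[
    {"x": 0, "y": 0, "z": 0, "wx": 0, "wy": 0, "wz": 0},
    {"x": 0, "y": 0, "z": 0, "wx": 0, "wy": 0, "wz": 0},
    {"x": 0, "y": 0, "z": 0, "wx": 0, "wy": 0, "wz": 0},
    {"x": 0, "y": 0, "z": 0, "wx": 0, "wy": 0, "wz": 0},
  ],
  grip=0.77,
)

```text
clock: 9.7
position: [0.5298, 0.1082, 0.2476]
tool_rot: [-2.424, 1.531, 1.148]
force: [0.7, -0.2, 0.9]
grip_width: 0.0759
```

```bash
python3 look.py pics/f.png;  python3 - <<'E'
from h import *
show("over",w(.060,.005,.06),tr(0,np.pi/2)); show("grasp",w(.060,.005,.004),tr(0,np.pi/2))
E
```

```text
t 9.7 uvh [0.0586 0.0053 0.1106] s,n 0.34742187364238025 0.07193257192457195 F [ 0.6791 -0.1879  0.9342] g 0.07592904209913094 q [-0.9116  0.4918  0.8749  1.8531 -0.4891  0.9946 -0.9661]
toolx(uvz) [ 0.0291 -0.0266 -0.9992] tooly [-0.9931 -0.1142 -0.0259]
side 1199 rect ((60.02062225341797, 5.1135711669921875), (50.88570785522461, 109.429443359375), 0.711959719657898) pct [[ 37.5814 -47.4643]
 [ 84.0934  56.3025]] h 0.0361664027015986
over d [0.1263 0.0008 0.0028] w [ 0.0181 -0.0044  0.0043] |w|deg 6.904450868810041
grasp d [0.2662 0.0044 0.0069] w [ 0.0181 -0.0044  0.0043] |w|deg 6.904450868810041
```

View pics/f.png

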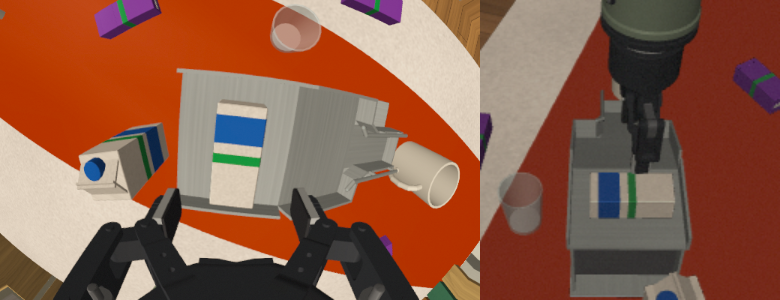

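servo_tool(
  targets=[
    {"x": 0.06, "y": 0, "z": 0.001, "wx": 0.018, "wy": -0.0044, "wz": 0.0043},
    {"x": 0.126, "y": 0.001, "z": 0.003, "wx": 0.0181, "wy": -0.0044, "wz": 0.0043},
    {"x": 0.126, "y": 0.001, "z": 0.003, "wx": 0.0181, "wy": -0.0044, "wz": 0.0043},
    {"x": 0.18, "y": 0.002, "z": 0.004, "wx": 0.0181, "wy": -0.0044, "wz": 0.0043},
    {"x": 0.23, "y": 0.003, "z": 0.006, "wx": 0.0181, "wy": -0.0044, "wz": 0.0043},
    {"x": 0.258, "y": 0.0044, "z": 0.007, "wx": 0.0181, "wy": -0.0044, "wz": 0.0043},
    {"x": 0.262, "y": 0.0044, "z": 0.007, "wx": 0.0181, "wy": -0.0044, "wz": 0.0043},
    {"x": 0.262, "y": 0.0044, "z": 0.007, "wx": 0.0181, "wy": -0.0044, "wz": 0.0043},
  ],
)

```text
clock: 10.85
position: [0.5301, 0.1095, 0.1434]
tool_rot: [-2.852, 1.57, 0.606]
force: [-0.2, -0.7, -0.1]
grip_width: 0.0756
```

servo_tool(
  targets=[
    {"x": 0, "y": 0, "z": 0, "wx": 0, "wy": 0, "wz": 0},
    {"x": 0, "y": 0, "z": 0, "wx": 0, "wy": 0, "wz": 0},
    {"x": 0, "y": 0, "z": 0, "wx": 0, "wy": 0, "wz": 0},
    {"x": 0, "y": 0, "z": 0, "wx": 0, "wy": 0, "wz": 0},
    {"x": 0, "y": 0, "z": 0, "wx": 0, "wy": 0, "wz": 0},
    {"x": 0, "y": 0, "z": 0, "wx": 0, "wy": 0, "wz": 0},
  ],
  grip=-0.5,
  squeeze=35,
)

```text
clock: 11.6
position: [0.5304, 0.1095, 0.144]
tool_rot: [-2.912, 1.569, 0.546]
force: [-2.3, -0.2, 6.5]
grip_width: 0.0473
```

```bash
python3 - <<'E'
from h import *
inframe()
_,p,R=pose()
show("up",w(.060,.004,.085),tr(0,np.pi/2)); show("turn",w(.060,.0,.085),tr(0,np.pi))
E
```

```text
t 11.6 uvh [0.0597 0.0044 0.007 ] s,n 0.3013801991142969 -0.020901779999247107 F [-2.3125 -0.1906  6.5064] g 0.047343302486761864 q [-0.8517  0.6503  0.7865  1.9301 -0.6264  0.8214 -0.9761]
toolx(uvz) [ 0.0005 -0.002  -1.    ] tooly [-1.     -0.0003 -0.0005]
up d [-0.1951 -0.0008 -0.0014] w [ 0.0001 -0.0003  0.0001] |w|deg 0.1186047619854977
turn d [-0.195  -0.0008 -0.0114] w [-0.2499 -0.0003 -0.0002] |w|deg 89.98085948321352
```

servo_tool(
  targets=[
    {"x": -0.05, "y": 0, "z": 0, "wx": 0, "wy": 0, "wz": 0},
    {"x": -0.12, "y": 0, "z": 0, "wx": 0, "wy": 0, "wz": 0},
    {"x": -0.195, "y": 0, "z": 0, "wx": 0, "wy": 0, "wz": 0},
    {"x": -0.195, "y": 0, "z": 0, "wx": 0, "wy": 0, "wz": 0},
  ],
)

```text
clock: 12.1
position: [0.531, 0.1097, 0.2237]
tool_rot: [-2.953, 1.566, 0.504]
force: [-0.6, 0.7, -3.0]
grip_width: 0.0472
```

servo_tool(
  targets=[
    {"x": 0, "y": 0, "z": 0, "wx": -0.025, "wy": 0, "wz": 0},
    {"x": 0, "y": 0, "z": 0, "wx": -0.05, "wy": 0, "wz": 0},
    {"x": 0, "y": 0, "z": -0.011, "wx": -0.075, "wy": 0, "wz": 0},
    {"x": 0, "y": 0, "z": -0.011, "wx": -0.1, "wy": 0, "wz": 0},
    {"x": 0, "y": 0, "z": -0.011, "wx": -0.125, "wy": 0, "wz": 0},
    {"x": 0, "y": 0, "z": -0.011, "wx": -0.15, "wy": 0, "wz": 0},
    {"x": 0, "y": 0, "z": -0.011, "wx": -0.175, "wy": 0, "wz": 0},
    {"x": 0, "y": 0, "z": -0.011, "wx": -0.2, "wy": 0, "wz": 0},
    {"x": 0, "y": 0, "z": -0.011, "wx": -0.225, "wy": 0, "wz": 0},
    {"x": 0, "y": 0, "z": -0.011, "wx": -0.25, "wy": 0, "wz": 0},
    {"x": 0, "y": 0, "z": -0.011, "wx": -0.25, "wy": 0, "wz": 0},
    {"x": 0, "y": 0, "z": -0.011, "wx": -0.25, "wy": 0, "wz": 0},
  ],
)

```text
clock: 13.6
position: [0.535, 0.1109, 0.2233]
tool_rot: [1.797, 1.566, 0.538]
force: [0.9, -0.7, -1.1]
grip_width: 0.0474
```

```bash
python3 look.py pics/g.png;  python3 - <<'E'
from h import *
show("turn",w(.060,0,.085),tr(0,np.pi));show("low",w(.060,0,.008),tr(0,np.pi))
E
```

```text
t 13.6 uvh [ 0.0596 -0.0004  0.0863] s,n 0.33729117485599364 0.04983433527934665 F [ 0.8826 -0.6939 -1.1182] g 0.04738028735652665 q [-0.6519  0.4399  0.4628  1.8392 -0.2442  0.914   0.2348]
toolx(uvz) [ 0.001  -0.0043 -1.    ] tooly [-0.0033 -1.      0.0043]
turn d [ 0.0037 -0.0014 -0.0007] w [-0.0002 -0.0001 -0.0007] |w|deg 0.27444349037119586
low d [ 0.1962 -0.0023 -0.0005] w [-0.0002 -0.0001 -0.0007] |w|deg 0.27444349037119586
```

View pics/g.png

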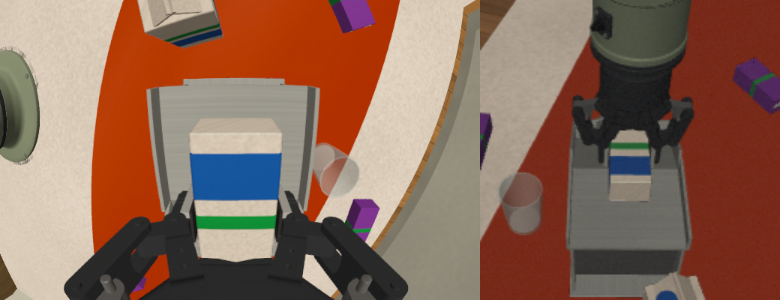

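servo_tool(
  targets=[
    {"x": 0.06, "y": -0.001, "z": -0.001, "wx": 0, "wy": 0, "wz": -0.0007},
    {"x": 0.12, "y": -0.001, "z": -0.003, "wx": 0, "wy": 0, "wz": -0.0007},
    {"x": 0.16, "y": -0.002, "z": -0.004, "wx": 0, "wy": 0, "wz": -0.0007},
    {"x": 0.18, "y": -0.0023, "z": -0.005, "wx": 0, "wy": 0, "wz": -0.0007},
    {"x": 0.19, "y": -0.0023, "z": -0.005, "wx": 0, "wy": 0, "wz": -0.0007},
    {"x": 0.196, "y": -0.0023, "z": -0.005, "wx": 0, "wy": 0, "wz": -0.0007},
    {"x": 0.197, "y": -0.0023, "z": -0.005, "wx": 0, "wy": 0, "wz": -0.0007},
    {"x": 0.197, "y": -0.0023, "z": -0.005, "wx": 0, "wy": 0, "wz": -0.0007},
  ],
)

```text
clock: 14.75
position: [0.5341, 0.1129, 0.145]
tool_rot: [2.481, 1.57, 1.224]
force: [0.6, -0.2, -0.8]
grip_width: 0.0477
```

```bash
python3 -c "
from h import *
inframe()"
```

```text
t 14.75 uvh [ 0.0618 -0.0002  0.008 ] s,n 0.3036661737735812 -0.020920980922371546 F [ 0.573  -0.1925 -0.7937] g 0.04773496611505037 q [-0.6104  0.5467  0.4085  1.9057 -0.3091  0.7501  0.2877]
toolx(uvz) [ 0.0009 -0.0007 -1.    ] tooly [-0.0013 -1.      0.0007]
```

servo_tool(
  targets=[
    {"x": 0.002, "y": 0, "z": 0, "wx": 0, "wy": 0, "wz": 0},
    {"x": 0.002, "y": 0, "z": 0, "wx": 0, "wy": 0, "wz": 0},
    {"x": 0.002, "y": 0, "z": 0, "wx": 0, "wy": 0, "wz": 0},
    {"x": 0.002, "y": 0, "z": 0, "wx": 0, "wy": 0, "wz": 0},
    {"x": -0.1, "y": 0, "z": 0, "wx": 0, "wy": 0, "wz": 0},
    {"x": -0.2, "y": 0, "z": 0, "wx": 0, "wy": 0, "wz": 0},
    {"x": -0.28, "y": 0, "z": 0, "wx": 0, "wy": 0, "wz": 0},
    {"x": -0.28, "y": 0, "z": 0, "wx": 0, "wy": 0, "wz": 0},
    {"x": -0.28, "y": 0, "z": -0.2, "wx": 0, "wy": 0, "wz": 0},
    {"x": -0.28, "y": 0, "z": -0.25, "wx": 0, "wy": 0, "wz": 0},
    {"x": -0.28, "y": 0, "z": -0.25, "wx": 0, "wy": 0, "wz": 0},
    {"x": -0.28, "y": 0, "z": -0.25, "wx": 0, "wy": 0, "wz": 0},
  ],
  grip=0.62,
)

```text
clock: 16.25
position: [0.503, 0.2072, 0.2565]
tool_rot: [-2.628, 1.57, 2.398]
force: [-0.9, -0.6, -0.2]
grip_width: 0.0696
```

```bash
python3 look.py pics/i.png;  python3 - <<'E'
from h import *
R=tr(0,np.pi)
show("behind hi",w(.150,0,.11),R);show("behind",w(.138,0,.017),R);show("tilt",w(.138,0,.017),tr(.35,np.pi))
E
```

```text
t 16.25 uvh [0.1611 0.0001 0.1195] s,n 0.4427813480677804 0.0333379051948053 F [-0.945  -0.5999 -0.1699] g 0.06957562954516769 q [-0.8451  0.3969  0.4655  1.8038 -0.2095  0.9897  0.0193]
toolx(uvz) [ 0.0003  0.0002 -1.    ] tooly [-0.0015 -1.     -0.0002]
side 661 rect ((84.33650207519531, -2.086109161376953), (48.25141143798828, 62.89646530151367), 89.52191925048828) pct [[ 57.2944 -24.4689]
 [114.551   20.4972]] h 0.03638872283635722
top 742 rect ((57.28135299682617, -1.4138336181640625), (49.46665573120117, 110.42012786865234), 89.70085906982422) pct [[  5.9018 -24.0345]
 [109.3826  21.7948]] h 0.03874642735264479
behind hi d [ 0.0247 -0.0003  0.0265] w [-0.0005 -0.0001 -0.0001] |w|deg 0.17003512696877196
behind d [ 0.2571 -0.0003  0.0566] w [-0.0005 -0.0001 -0.0001] |w|deg 0.17003512696877196
tilt d [ 0.2571 -0.0003  0.0566] w [-0.0005 -0.0558  0.    ] |w|deg 20.087527306997963
```

View pics/i.png

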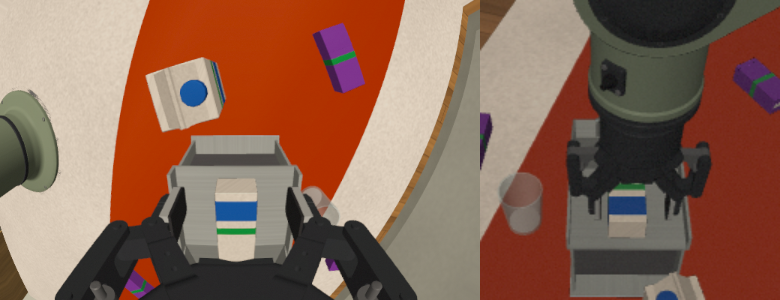

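servo_tool(
  targets=[
    {"x": 0.02, "y": 0, "z": 0.04, "wx": 0, "wy": 0, "wz": 0},
    {"x": 0.05, "y": 0.002, "z": 0.057, "wx": 0, "wy": 0, "wz": 0},
    {"x": 0.1, "y": 0.002, "z": 0.057, "wx": 0, "wy": 0, "wz": 0},
    {"x": 0.14, "y": 0.002, "z": 0.057, "wx": 0, "wy": 0, "wz": 0},
    {"x": 0.18, "y": 0.002, "z": 0.057, "wx": 0, "wy": 0, "wz": 0},
    {"x": 0.22, "y": 0.002, "z": 0.057, "wx": 0, "wy": 0, "wz": 0},
    {"x": 0.25, "y": 0.002, "z": 0.057, "wx": 0, "wy": 0, "wz": 0},
    {"x": 0.257, "y": 0.002, "z": 0.057, "wx": 0, "wy": 0, "wz": 0},
    {"x": 0.257, "y": 0.002, "z": 0.057, "wx": 0, "wy": 0, "wz": 0},
  ],
  grip=-0.55,
)

```text
clock: 17.52
position: [0.5113, 0.1855, 0.1542]
tool_rot: [2.322, 1.57, 1.064]
force: [0.1, -1.0, 0.2]
grip_width: 0.0192
```

```bash
python3 -c "
from h import *
inframe()"
```

```text
t 17.525 uvh [ 0.1378 -0.0011  0.0172] s,n 0.3755985393586483 -0.04724865379053153 F [ 0.0954 -1.0218  0.1799] g 0.01922440241282201 q [-0.7515  0.5292  0.4078  1.904  -0.2936  0.7661  0.1328]
toolx(uvz) [ 0.0005 -0.0006 -1.    ] tooly [-0.0028 -1.      0.0006]
```

servo_tool(
  targets=[
    {"x": 0, "y": 0, "z": 0.015, "wx": 0, "wy": 0, "wz": 0},
    {"x": 0, "y": 0, "z": 0.033, "wx": 0, "wy": 0, "wz": 0},
    {"x": 0, "y": 0, "z": 0.051, "wx": 0, "wy": 0, "wz": 0},
    {"x": 0, "y": 0, "z": 0.069, "wx": 0, "wy": 0, "wz": 0},
    {"x": 0, "y": 0, "z": 0.087, "wx": 0, "wy": 0, "wz": 0},
    {"x": 0, "y": 0, "z": 0.105, "wx": 0, "wy": 0, "wz": 0},
    {"x": 0, "y": 0, "z": 0.122, "wx": 0, "wy": 0, "wz": 0},
    {"x": 0, "y": 0, "z": 0.138, "wx": 0, "wy": 0, "wz": 0},
    {"x": 0, "y": 0, "z": 0.138, "wx": 0, "wy": 0, "wz": 0},
  ],
)

```text
clock: 18.65
position: [0.5285, 0.1324, 0.1541]
tool_rot: [2.149, 1.57, 0.89]
force: [-0.0, 0.4, 0.2]
grip_width: 0.0193
```

```bash
python3 look.py pics/j.png
```

```text
t 18.65 uvh [ 0.082  -0.0009  0.0171] s,n 0.3258776364642592 -0.02196234172610874 F [-0.0028  0.3704  0.1753] g 0.01932815861326301 q [-0.648   0.5303  0.4069  1.9017 -0.2931  0.7671  0.2339]
toolx(uvz) [ 0.0004 -0.0006 -1.    ] tooly [-0.0036 -1.      0.0006]
side 159 rect ((77.02238464355469, -5.950157165527344), (43.47282409667969, 43.086090087890625), 17.431243896484375) pct [[ 54.2702 -24.2586]
 [ 93.8167  18.3458]] h 0.03611824568466071
top 438 rect ((-2.7031173706054688, 0.028705596923828125), (49.33605194091797, 76.90120697021484), 87.69886779785156) pct [[-39.4171 -22.5453]
 [ 30.3933  22.8423]] h 0.038948828498717294
```

View pics/j.png

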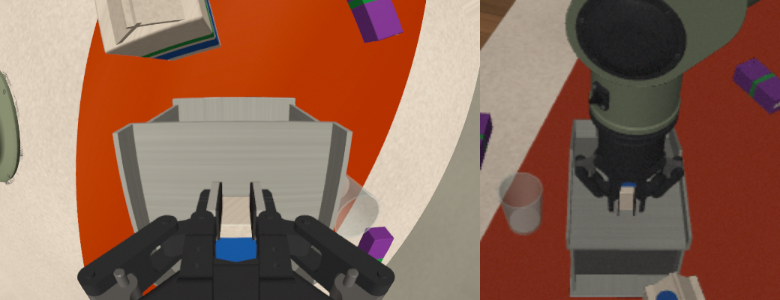

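servo_tool(
  targets=[
    {"x": 0, "y": 0, "z": 0.012, "wx": 0, "wy": 0, "wz": 0},
    {"x": 0, "y": 0, "z": 0.024, "wx": 0, "wy": 0, "wz": 0},
    {"x": 0, "y": 0, "z": 0.036, "wx": 0, "wy": 0, "wz": 0},
    {"x": 0, "y": 0, "z": 0.048, "wx": 0, "wy": 0, "wz": 0},
    {"x": 0, "y": 0, "z": 0.06, "wx": 0, "wy": 0, "wz": 0},
    {"x": 0, "y": 0, "z": 0.07, "wx": 0, "wy": 0, "wz": 0},
    {"x": 0, "y": 0, "z": 0.08, "wx": 0, "wy": 0, "wz": 0},
    {"x": 0, "y": 0, "z": 0.08, "wx": 0, "wy": 0, "wz": 0},
    {"x": 0, "y": 0, "z": 0.08, "wx": 0, "wy": 0, "wz": 0},
  ],
)

```text
clock: 19.92
position: [0.5381, 0.1028, 0.1541]
tool_rot: [2.518, 1.57, 1.261]
force: [-0.3, 0.7, -0.2]
grip_width: 0.0194
```

```bash
cat > lk2.py <<'E'
from h import *
inframe()
for n in("side","top"):
    im,dd=bot.grab_frame(n);cv2.imwrite(f"pics/last_{n}.png",im[...,::-1])
    P=cloud(n,dd).reshape(-1,3);c,si=np.cos(D[2]),np.sin(D[2]);q=P[:,:2]-D[:2];u=q@[c,si];v=q@[-si,c];h=P[:,2]-.137
    s=u*np.cos(A)+h*np.sin(A)+.245; nn=-u*np.sin(A)+h*np.cos(A)
    C=im.reshape(-1,3).astype(int);sat=C.max(1)-C.min(1)
    m=(dd.ravel()>0)&(s>-.02)&(s<.26)&(nn>.032)&(nn<.0405)&(abs(v)<.028)
    X=np.stack([s,v],-1)[m]*1000
    if m.sum()>30: print(n,m.sum(),cv2.minAreaRect(X.astype(np.float32)),np.percentile(X,[3,97],axis=0).ravel(),"n",np.median(nn[m]))
    for r in bot.trace(n,"carton"): print("  ",round(r["confidence"],2),np.round(r["pixel"]))
E
python3 lk2.py
```

```text
t 19.925 uvh [ 0.0509 -0.0008  0.0171] s,n 0.2981136845273692 -0.007920094465242968 F [-0.3333  0.7432 -0.1673] g 0.019396484157592736 q [-0.5886  0.5346  0.4054  1.8938 -0.2936  0.7708  0.2919]
toolx(uvz) [ 0.0006 -0.0005 -1.    ] tooly [-0.0026 -1.      0.0005]
   0.9 [236. 368.]
   0.81 [415. 158.]
   0.67 [223. 196.]
top 321 ((55.484619140625, 3.1712512969970703), (115.14191436767578, 47.828521728515625), 2.93029522895813) [  2.7995 -20.0668 109.6599  25.5091] n 0.03846588752815706
   0.96 [451. 277.]
   0.72 [384. 200.]
   0.72 [343. 130.]
   0.63 [218. 197.]
```

It has slid home: the top view puts it at s≈0–110 mm with its centre at 55.5 mm. Next I'll lift the arm away and check.

servo_tool(
  targets=[
    {"x": -0.1, "y": 0, "z": -0.02, "wx": 0, "wy": 0, "wz": 0},
    {"x": -0.22, "y": 0, "z": -0.04, "wx": 0, "wy": 0, "wz": 0},
    {"x": -0.3, "y": 0, "z": -0.1, "wx": 0, "wy": 0, "wz": 0},
    {"x": -0.35, "y": 0, "z": -0.2, "wx": 0, "wy": 0, "wz": 0},
    {"x": -0.35, "y": 0, "z": -0.25, "wx": 0, "wy": 0, "wz": 0},
    {"x": -0.35, "y": 0, "z": -0.25, "wx": 0, "wy": 0, "wz": 0},
    {"x": -0.35, "y": 0, "z": -0.25, "wx": 0, "wy": 0, "wz": 0},
    {"x": -0.35, "y": 0, "z": -0.25, "wx": 0, "wy": 0, "wz": 0},
  ],
)

```text
clock: 21.12
position: [0.5074, 0.1969, 0.294]
tool_rot: [2.452, 1.57, 1.194]
force: [-0.3, 0.3, -0.2]
grip_width: 0.0192
```

```bash
python3 lk2.py; python3 - <<'E'
from h import *
for n in("side","top"):
    im,d=bot.grab_frame(n);P=cloud(n,d)
    for k in("jug","tumbler","big_carton"):
        for r in bot.trace(n,k)[:1]:
            q=P[r["mask"]&(d>0)];print(n,k,round(r["confidence"],2),np.round(r["pixel"]),np.percentile(q,[2,98],axis=0).ravel())
a=cv2.imread("pics/last_side.png");b=cv2.imread("pics/last_top.png")
cv2.imwrite("pics/k.png",np.hstack([cv2.resize(a[90:400,180:460],(400,443)),cv2.resize(b[90:330,210:480],(400,443))]))
E
```

```text
t 21.125 uvh [ 0.1499 -0.0009  0.157 ] s,n 0.4498601143290959 0.07185302222085044 F [-0.3003  0.254  -0.2416] g 0.019224233005739912 q [-0.8305  0.3559  0.4686  1.7551 -0.1804  1.0729  0.0115]
toolx(uvz) [ 0.0003 -0.0003 -1.    ] tooly [-0.0037 -1.      0.0003]
   0.97 [220. 197.]
   0.94 [234. 367.]
   0.56 [417. 156.]
   0.23 [329. 252.]
top 326 ((54.6053466796875, 2.9404983520507812), (116.78911590576172, 47.835655212402344), 3.0770812034606934) [  4.3583 -18.8017 110.2647  25.2487] n 0.0387884454116152
   0.94 [343. 127.]
   0.83 [383. 203.]
   0.76 [454. 274.]
   0.6 [207. 200.]
side tumbler 0.67 [261. 236.] [0.669  0.0721 0.0058 0.7309 0.1345 0.0838]
side big_carton 0.91 [356. 318.] [0.3922 0.2151 0.0046 0.4741 0.2895 0.1861]
top jug 0.83 [430. 196.] [ 0.5743 -0.2925 -0.0002  0.6589 -0.1966  0.1339]
top tumbler 0.68 [309. 170.] [ 0.6691  0.0702 -0.0006  0.7308  0.1289  0.0901]
```

View pics/k.png

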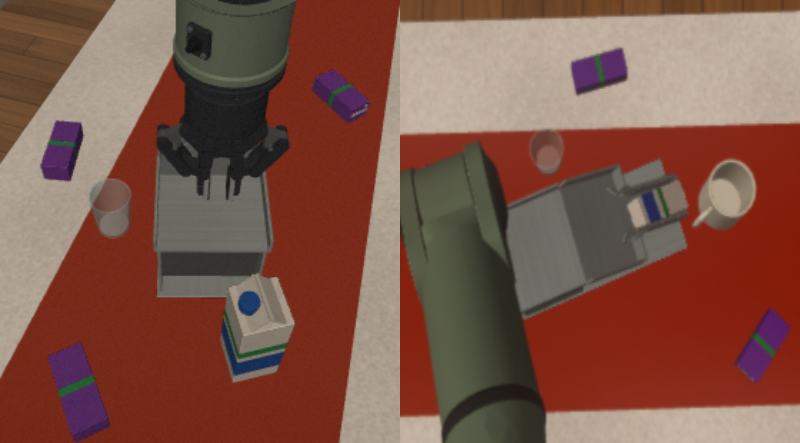

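The top view (≈(655,208)) shows the carton lengthways in the lane against the stop. The jug, tumbler and big carton haven't moved, and the arm is clear.

```bash
python3 -c "
from workcell import bot
print(bot.job_done())"
```

```text
the job is handed in; nothing more can be done
None
```

The carton now lies lengthways in the lane against the stop, and I've handed the job in at about 21.5 s on the robot's clock, against the 72 s limit. I pushed it up from under the rails onto the shelf and lifted it about 80 mm, clear of the side boards. Then I turned it 90°, set it back on the shelf and pushed it over the edge so it slid home.

**Last checks (top camera):**
- **Carton:** its centre is about 55 mm up the slope from the stop, where 55 is the target. It is turned about 3° in the lane and its top is 38 to 39 mm above the floor, so it lies flat.
- **Jug, tumbler and big carton:** measured where they were at the start. The jug could only be checked from the top and the big carton only from the side, because the arm or a missed detection left no other view.
- **Purple look-alikes:** not touched.
- **Arm:** it stands clear of everything, with the wrist force near zero.

The side camera could not confirm the carton's final position because the arm blocked its view.

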